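# Uncap a sample cell and hold it in the photometer's light path

## Robot

A 6-joint arm with a two-finger parallel gripper is mounted at the origin on a cart in front of the work surface, level with it; the furniture and walls round the work are solid. World frame = base frame: x ahead of the robot, y to its left, z up, the work surface at z = 0. Lengths are in mm, angles in rad, forces in N, time in s.
With the tool pointing down it reaches from about 350 to 975 mm from the base axis. Payload 7.1 kg.
Tool frame: the origin (TCP) lies midway between the tips of the shut fingers; the grasp point (between the pads) lies 19 mm behind it (ctrl.grasp_offset is the distance from the TCP to the grasp point, in mm); z points along the fingers, y is the line along which they close (so a half turn about z gives the same grasp; the last joint's range is limited). The gripper opens to 88 mm and grips with 3 to 60 N. Pads are 20 mm wide; open, the fingers measure 115 mm over their backs; the gripper's body (75 mm by 178 mm) begins 61 mm behind the grasp point.
Start: joints at [-1.189, 0.423, 1.63, -0, 1.089, -0.019], TCP at [243.862, -575.444, 222.675] pointing down, gripper open.
Joint ranges: [-3, 3], [-0.9, 2.11], [0.09, 2.58], [-1.31, 4.45], [0.11, 2.69], [-2.54, 2.54]. Speed limits (rad/s): [2.39, 2.39, 3.01, 3.14, 3.14, 3.14].

## Interface

Orientations are given as a rotation vector (axis times angle).
In Python, from workcell import ctrl gives the robot as it stands. The module is installed in compiled form; this text tells all that it offers.
- The arm moves only by the tool servo_tool, never from a script. Its argument "rows" is a list of rows, each a list of 7 numbers: the turn, a rotation vector about the tool's x, y, z as a fraction of full scale, then the shift along the tool's x, y, z as a fraction of full scale, then the finger opening in mm, from 0 to 87.8. A call has 1 to 10 rows; each row is the pose to reach, as a shift and turn from the pose commanded when the call began, along the tool's axes at that moment; what a row does not reach only later rows make up. Full scale, the value 1, is 20 cm for a shift and 1.5 rad for a turn. A row lasts 1/8 s, in which the tool goes at most 62.5 mm and 10.7 degrees, less where a joint would pass 70% of its speed; a pose out of reach is approached as far as the arm can. A call with a number of a shift or a turn outside -1 to 1 is refused whole. A call with a gripper value outside its range is refused whole. The fingers move at their own pace and stop on an object; the grip force is fixed at half the most. Time passes only in rows, so rows that repeat a pose let the fingers close. It gives the time, the measured TCP pose, the force, the opening and the grip force at its end, in the units of the state.
- ctrl.get_obs(): the state, without advancing time (a new reading comes with each control period).
- ctrl.get_image(name): name is "scene" or "top" or "wrist"; returns (picture, depth): 384x512x3 uint8, red, green, blue; 384x512 float32, mm along the optical axis (not along the pixel's ray), 0 where there is no reading.
- ctrl.camera_info(name): a dict with "intrinsics" (3x3 intrinsics, pixels), "R" (3x3) and "t" (3): a world point X has camera coordinates R X + t. Camera axes: x right, y down, z forward; pixel columns grow to the right and rows downward; lengths in mm; the calibration is good to about 2 mm. The wrist camera is an equidistant fisheye: a pixel r from the principal point sees the ray r / f radians off the axis. A picture is of the moment at which its call begins: read the wrist's pose just before it. camera_info takes no time and is no camera call; for the wrist camera it gives the pose at the moment of the call.
- ctrl.close_job(): hands the job in; it is judged then, once.
The state is a dict: "t": time; "qpos": joint angles; "qvel": joint speeds; "joint_torque": joint torques, N m; "ee_pos": TCP position; "orientation": TCP orientation; "ft_force": force on the tool from outside, world axes, zero at the start; "moment": the same for the moment, N m; "width": finger opening in mm; "grasp_force": force on a finger pad.
Only numpy, scipy, OpenCV 4.12 (cv2) and the standard library are available. Lean on these libraries where they do the work, as an engineer would, in place of code of your own. Each camera call takes 0.05 s, during which the arm holds its last target. There are 200 camera calls.

## Task

Take the loose cap off the tall sample cell and seat it in the cap holder, plug down in the hole and lying flat. Then take the tall cell by its two frosted, ribbed faces only (never put a finger on the clear windows), lift it out of its stand and hold it upright in the photometer's light path, midway between lamp and detector, with its clear windows square to the beam and the point a little below half height that light should pass (30 mm above the cell's bottom) on the beam. Do not touch the photometer with the cell, leave the short cell alone, and finish while still holding the cell still in the beam: do not put it down or let it go.

Things in the scene. Friction and masses are not known exactly. Their poses are not given: they have to be found in the camera images.
- cell: tall open-topped see-through cell, loose, 0.12 kg: 30 (x) x 24 (y) x 85 mm (z up). Its wider faces (+y and -y, 24 mm apart) are frosted with fine level ribs: grip these, best 45 to 85 mm above the bottom. Faces +x and -x are the clear windows. Origin: centre of the underside, 6 mm above the table at the start; stands 16 mm deep in its stand with 1.5 mm play all round
- cell_window_front: clear window pane of the tall cell at its -x face (3 x 17 x 80 mm, flush between the frosted walls); fixed to the cell; origin at the bottom of the pane's middle plane (13.5 mm from the cell's axis). Fingers must not touch it
- cell_window_back: the same clear pane at the cell's +x face
- sample (a point): point on the tall cell's axis 30 mm above its bottom, with the cell's axes, where the light should pass
- cap: black round ribbed cap, loose, 0.03 kg, on the mouth of the tall cell: disc 38 mm across, 16 mm high, overhanging the cell, with a plug 13 mm across and 9 mm long beneath that hangs loosely in the cell (2 mm play or more). Origin: centre of the disc's underside (91 mm above the table at the start); z up
- cap_holder: fixed aluminium block 56 x 56 x 24 mm with foot strips (78 mm overall along its x, 4 mm high) and one round hole in its top, 21 mm across and 16 mm deep. Origin: centre of its underside, on the table
- holder_mouth (a point): centre of the hole's mouth in the cap holder's top, 24 mm above the table; a seated cap's origin lies here
- stand_tall: fixed grey plastic stand 60 x 60 x 22 mm in which the tall cell stands. Origin: centre of its underside; same axes as the cell
- stand_short: an identical fixed stand, in which the short cell stands
- blank_cell: the short cell, loose, same footprint as the tall one but only 60 mm high and without cap; bystander, to be left alone. Origin: centre of its underside
- photometer: fixed photometer: base plate 210 x 64 mm, 16 mm high, with a finned round lamp at its +x end and a box-shaped detector at its -x end facing each other along its x axis; 90 mm free gap between their noses; their housings reach up to 101 mm above the table and out to 105 mm from the middle. Origin: centre of the underside
- beam (a point): middle of the light path, halfway between lamp and detector, 80 mm above the table; the beam runs level along this frame's x axis (the photometer's x)
- magnifier_lamp: fixed magnifier lamp, an obstacle: its ring-shaped head, 220 mm across, hangs over the table behind the stands. Origin: the lamp's foot frame; in world axes the head spans, from this origin, 265 mm toward the robot (x -0.265) to its arm, from y -0.145 to +0.145, and 130 to 285 mm above the table. Keep gripper and cell in front of it (world x below 0.47) when crossing
Not all that is in view belongs to the job. Leave any turquoise look-alike of the stand_tall alone.

How it is judged:
By the outcome, as a careful person would: the job done as asked, in the order asked, and still so for the second after the job is handed in, while the arm keeps its last pose, push and grip.
It also fails if it takes over 72 s, if anything falls off the work surface, if the arm or the gripper's body presses on something with over 40 N, if the wrist force passes 120 N, or if a joint passes its speed limit or range.

## Working session

There is one attempt and no reset: what is moved stays moved. The work goes in short steps, Python scripts to look and compute and a tool call to move; the robot and the scene stay as the last step left them, time stands still between calls to the robot, and variables do not carry over. Pictures are saved under pics/ and viewed, at most 10 in all, crops included, and the job is handed in when it is done.

Besides the shell and the picture viewer there is one more tool, called after ">>>" as name([rows], argument=value, ...), one row to a line, values as JSON. servo_tool: Moves the arm, as the interface text tells. Its arguments: {"type":"object","properties":{"rows":{"type":"array","items":{"type":"array","items":{"type":"number"}}}},"required":["rows"]}

```bash
mkdir -p pics; cat > h.py <<'E'
import numpy as np, cv2
from workcell import ctrl
from scipy.spatial.transform import Rotation as R
def snap(n):
    c=ctrl.camera_info(n); im,d=ctrl.get_image(n)
    np.savez(f'{n}.npz',im=im,d=d,K=c['intrinsics'],R=c['R'],t=c['t']); return im,d
def load(n):
    z=np.load(f'{n}.npz'); return z['im'],z['d'],z['K'],z['R'],z['t']
def cloud(n):
    im,d,K,Rm,t=load(n); v,u=np.mgrid[:384,:512]
    P=np.stack([(u-K[0,2])/K[0,0]*d,(v-K[1,2])/K[1,1]*d,d],-1)
    return (P-t)@Rm
def ray(n,u,v,z):
    im,d,K,Rm,t=load(n); o=-Rm.T@t; r=Rm.T@np.array([(u-K[0,2])/K[0,0],(v-K[1,2])/K[1,1],1]); return o+r*(z-o[2])/r[2]
E
python3 - <<'E'
from h import *
np.set_printoptions(precision=3,suppress=True)
a=[snap(n)[0] for n in('scene','top')]
for n,i in zip(('scene','top'),a):
    cv2.imwrite(f'pics/{n}0.png',cv2.resize(i[:,:,::-1],(800,600)))
    c=ctrl.camera_info(n);print(n,c['intrinsics'],-c['R'].T@c['t'],c['R'])
o=ctrl.get_obs();print(o)
E
```

```text
scene [[491.67    0.    254.395]
 [  0.    491.67  195.59 ]
 [  0.      0.      1.   ]] [ -179.055 -1356.483   783.44 ] [[ 0.884 -0.467  0.02 ]
 [-0.165 -0.352 -0.921]
 [ 0.437  0.811 -0.389]]
top [[417.173   0.    253.519]
 [  0.    417.173 190.033]
 [  0.      0.      1.   ]] [ 473.687   76.927 1230.409] [[-0.006 -1.    -0.016]
 [-0.993  0.008 -0.115]
 [ 0.115  0.015 -0.993]]
{'t': 0.1, 'qpos': array([-1.189,  0.424,  1.631, -0.   ,  1.089, -0.019]), 'qvel': array([-0.001, -0.002, -0.002,  0.   ,  0.   ,  0.   ]), 'joint_torque': array([ -0.   , -54.562, -27.433,   0.065,   0.019,  -0.   ]), 'ee_pos': array([ 243.699, -575.013,  222.014]), 'orientation': array([-3.077, -0.625,  0.   ]), 'ft_force': array([0.347, 0.419, 0.326]), 'moment': array([-0.024,  0.066, -0.006]), 'grasp_force': 0.0, 'width': 87.68531767961896}
```

View pics/scene0.png

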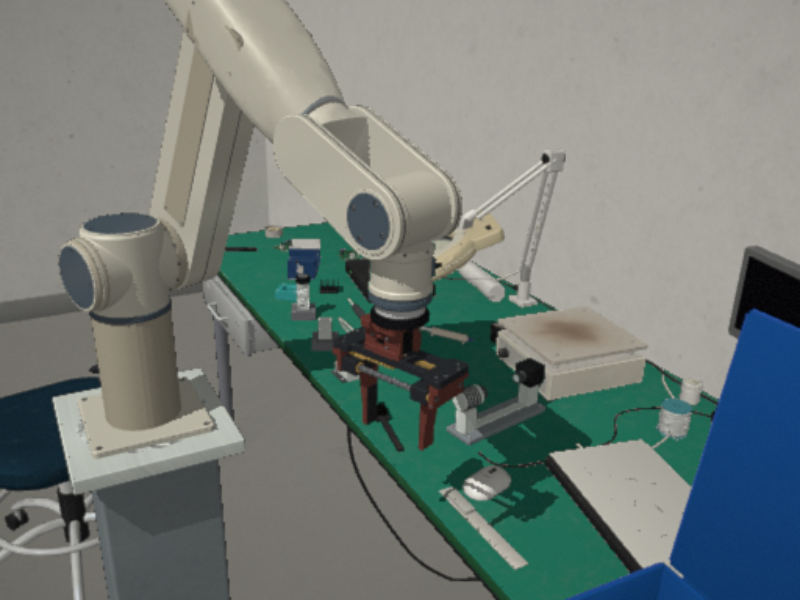

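View pics/top0.png

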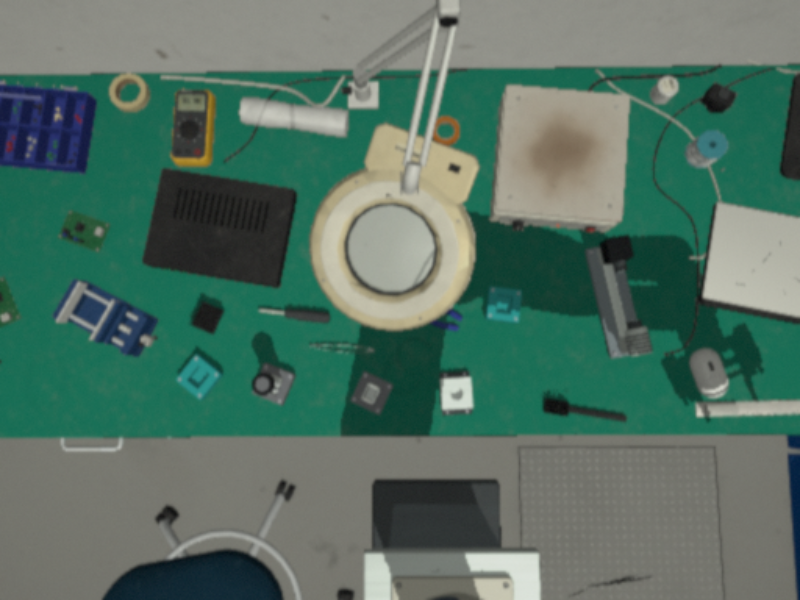

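The top view shows the capped cell on its stand at about (272,383) in the 800x600 picture. The short cell is at (370,392), the white cap holder at (457,392) and the photometer at (620,300). The turquoise look-alikes are at (198,374) and (504,303). The scene view is partly hidden by the arm.

```bash
python3 - <<'E'
from h import *
im,*_=load('top')
a=cv2.resize(im[210:280,150:320,::-1],(800,330),interpolation=cv2.INTER_CUBIC)
b=cv2.resize(im[145:235,365:425,::-1],(180,270),interpolation=cv2.INTER_CUBIC)
s=load('scene')[0][150:230,170:350,::-1]; s=cv2.resize(s,(600,267),interpolation=cv2.INTER_CUBIC)
o=np.zeros((600,800,3),np.uint8);o[:330]=a;o[330:600,:180]=b;o[330:597,200:]=s
cv2.imwrite('pics/c1.png',o)
P=cloud('top')
for n,(r0,r1,c0,c1) in dict(cell=(228,262,155,192),short=(235,268,220,255),hold=(232,268,278,306),phot=(145,232,370,420)).items():
    p=P[r0:r1,c0:c1].reshape(-1,3); p=p[(p[:,2]>4)&(p[:,2]<300)]
    h,e=np.histogram(p[:,2],bins=np.arange(4,130,6)); print(n,h)
E
```

```text
cell [ 47  15 128 123   7   4   6   4   5   7   2   1   1   0   1   5  66 102
   1   0]
short [ 50  32 163 169   4   3   3   1   5  13  29   2   0   0   0   0   0   0
   0   0]
hold [122  23  74 257  20   0   0   0   0   0   0   0   0   0   0   0   0   0
   0   0]
phot [328 755 189  31  15  29  25  13  18   5  10  15  20  79 130 255 160   0
   0   0]
```

View pics/c1.png

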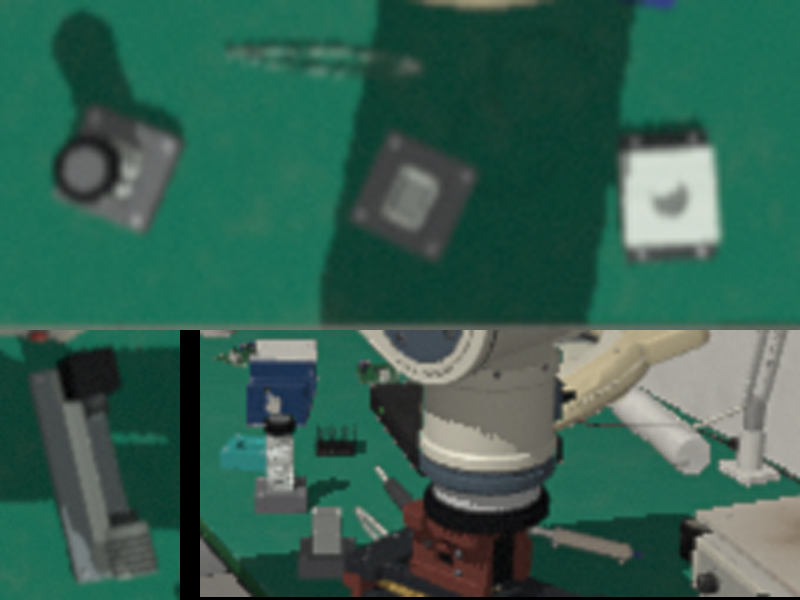

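```bash
cat > m.py <<'E'
from h import *
np.set_printoptions(precision=1,suppress=True)
P=cloud('top'); im=load('top')[0]
def sel(r0,r1,c0,c1,z0,z1):
    p=P[r0:r1,c0:c1].reshape(-1,3); return p[(p[:,2]>z0)&(p[:,2]<z1)]
def rect(p):
    (c,s,a)=cv2.minAreaRect(p[:,:2].astype(np.float32)); return np.array(c),np.array(s),a
def circ(p):
    return np.array(cv2.minEnclosingCircle(p[:,:2].astype(np.float32))[0]),cv2.minEnclosingCircle(p[:,:2].astype(np.float32))[1]
if __name__=='__main__':
    p=sel(225,262,155,192,96,115);print('cap',circ(p),np.median(p[:,2]))
    p=sel(225,262,155,195,15,27);print('stand',rect(p),np.median(p[:,2]))
    p=sel(232,268,220,255,15,27);print('stand s',rect(p))
    p=sel(225,268,275,310,19,28);print('holder top',rect(p),np.median(p[:,2]))
    p=sel(225,268,275,310,3,28);print('holder all',rect(p))
    p=sel(140,235,365,425,4,20);print('phot base',rect(p))
    p=sel(140,235,365,425,60,120);a=p[p[:,0]<380];b=p[p[:,0]>=380]
    print('phot top',rect(p)); 
    for q in(a,b):
        if len(q):print(len(q),q.min(0),q.max(0),np.median(q,0),rect(q))
E
python3 m.py
```

```text
cap (array([455. , 325.4]), 19.66244888305664) 106.74868206593132
stand (array([453.9, 324.7]), array([60.2, 60.2]), 68.0136489868164) 21.816162828040035
stand s (array([436.6, 143.1]), array([59.8, 59.7]), 64.32180786132812)
holder top (array([434.8, -12.7]), array([56.1, 56. ]), 3.4019322395324707) 23.726733924360023
holder all (array([451.3, -15.1]), array([ 99.3, 121.7]), 89.291015625)
phot base (array([ 621.3, -320. ]), array([175. , 279.5]), 88.11940002441406)
phot top (array([ 634.3, -302.5]), array([271.1,  76. ]), 20.722030639648438)
799 [ 499.4 -349.6   60.3] [ 749.2 -220.2  105.3] [ 670.2 -304.    95.5] (array([ 634.3, -302.5]), array([271.1,  76. ]), 20.722030639648438)
```

```bash
cat >> h.py <<'E'
def plan(target,yaw=None,down=True):
    """rows units from current measured pose to world target TCP, tool y along yaw (deg)"""
    o=ctrl.get_obs(); M=R.from_rotvec(o['orientation']).as_matrix(); p=o['ee_pos']
    sh=M.T@(np.array(target,float)-p)/200
    rot=np.zeros(3)
    if yaw is not None:
        best=None
        for k in(0,180):
            a=np.radians(yaw+k); y=np.array([np.cos(a),np.sin(a),0]); z=np.array([0,0,-1.]); x=np.cross(y,z)
            rv=R.from_matrix(M.T@np.stack([x,y,z],1)).as_rotvec()
            print('  option',k,np.round(rv/1.5,4),'q6 now',round(o['qpos'][5],2))
    print('at',np.round(p,1),'tool x',np.round(M[:,0],3),'y',np.round(M[:,1],3),'shift',np.round(sh,4),'w',round(o['width'],1),'q',np.round(o['qpos'],2))
E
python3 - <<'E'
from m import *
m=((P[...,2]>82)&(P[...,2]<112)); m[:,:365]=0;m[:,425:]=0;m[:130]=0;m[240:]=0
n,l,st,c=cv2.connectedComponentsWithStats(m.astype(np.uint8))
for i in range(1,n):
    if st[i,4]>15: q=P[l==i];print(st[i],np.median(q,0),q.min(0),q.max(0),rect(q))
m=((P[...,2]>6)&(P[...,2]<20)); m[:,:370]=0;m[:,425:]=0;m[:150]=0;m[235:]=0
n,l,st,c=cv2.connectedComponentsWithStats(m.astype(np.uint8))
for i in range(1,n):
    if st[i,4]>30: q=P[l==i];print('low',st[i],rect(q))
q=P.reshape(-1,3);q=q[(q[:,2]>120)&(q[:,2]<290)&(abs(q[:,1]-70)<250)&(q[:,0]>300)&(q[:,0]<700)];print('head',q.min(0),q.max(0))
plan([455,325,300],68)
E
```

```text
[365 130  34  13 380] [ 755.6 -262.8   95.5] [ 737.3 -306.8   84.5] [ 771.  -214.   103.7] (array([ 755.3, -260. ]), array([92.1, 32.7]), 87.46769714355469)
[385 151  21  24 330] [ 682.1 -295.5   99.1] [ 647.7 -320.6   82.1] [ 710.3 -271.2  105.3] (array([ 678.6, -297.7]), array([61.3, 45. ]), 9.861374855041504)
[400 205  18  23 294] [ 528.4 -321.6   95.2] [ 501.5 -349.6   82.2] [ 562.  -304.9  105.2] (array([ 532. , -325.3]), array([59.9, 40.3]), 10.410724639892578)
low [ 375  158   32   72 1109] (array([ 605.3, -311.8]), array([209.3,  65.8]), 10.098614692687988)
head [542.9 -29.3 161.6] [700.  233.3 258.1]
  option 0 [-0.  -0.  -1.6] q6 now -0.02
  option 180 [-0.   0.   0.5] q6 now -0.02
at [ 243.7 -575.   222. ] tool x [0.9 0.4 0. ] y [ 0.4 -0.9 -0. ] shift [ 2.7 -3.7 -0.4] w 87.7 q [-1.2  0.4  1.6 -0.   1.1 -0. ]
```

>>> servo_tool([
  [0,0,-0.8,0.99,-0.55,-0.4,87],
  [0,0,-0.8,0.99,-0.55,-0.4,87],
  [0,0,-0.8,0.99,-0.55,-0.4,87],
  [0,0,-0.8,0.99,-0.55,-0.4,87],
  [0,0,-0.8,0.99,-0.55,-0.4,87],
  [0,0,-0.8,0.99,-0.55,-0.4,87],
  [0,0,-0.8,0.99,-0.55,-0.4,87],
  [0,0,-0.8,0.99,-0.55,-0.4,87],
])

```text
t: 1.1
ee_pos: [383.1, -396.7, 302.4]
orientation: [-2.188, -2.253, -0.0]
ft_force: [0.2, -0.2, -0.1]
width: 87.1
grasp_force: 0.0
```

>>> servo_tool([
  [0,0,0,1,0.16,0,87],
  [0,0,0,1,0.16,0,87],
  [0,0,0,1,0.16,0,87],
  [0,0,0,1,0.16,0,87],
  [0,0,0,1,0.16,0,87],
])

```text
t: 1.72
ee_pos: [409.5, -195.8, 302.9]
orientation: [2.186, 2.255, -0.0]
ft_force: [0.3, 0.0, -0.3]
width: 87.4
grasp_force: 0.0
```

>>> servo_tool([
  [0,0,0,1,0.03,0,87],
  [0,0,0,1,0.03,0,87],
  [0,0,0,1,0.03,0,87],
  [0,0,0,1,0.03,0,87],
  [0,0,0,1,0.03,0,87],
])

```text
t: 2.35
ee_pos: [409.8, 3.4, 302.7]
orientation: [2.187, 2.255, -0.001]
ft_force: [0.0, -0.8, 0.1]
width: 86.8
grasp_force: 0.0
```

>>> servo_tool([
  [0,0,0,1,0.13,0,87],
  [0,0,0,1,0.13,0,87],
  [0,0,0,1,0.13,0,87],
  [0,0,0,1,0.13,0,87],
  [0,0,0,1,0.13,0,87],
])

```text
t: 2.98
ee_pos: [430.0, 203.6, 302.3]
orientation: [2.188, 2.254, -0.002]
ft_force: [-0.9, -0.4, -0.2]
width: 86.9
grasp_force: 0.0
```

>>> servo_tool([
  [0,0,-0.75,0.6,0.2,0,87],
  [0,0,-0.75,0.6,0.2,0,87],
  [0,0,-0.75,0.6,0.2,0,87],
  [0,0,-0.75,0.6,0.2,0,87],
  [0,0,-0.75,0.6,0.2,0,87],
  [0,0,-0.75,0.6,0.2,0,87],
  [0,0,-0.75,0.6,0.2,0,87],
])

```text
t: 3.85
ee_pos: [466.6, 323.3, 302.7]
orientation: [0.656, 3.072, -0.001]
ft_force: [0.3, -0.3, 0.1]
width: 87.1
grasp_force: 0.0
```

```bash
python3 - <<'E'
from h import *
im,d=snap('wrist'); c=ctrl.camera_info('wrist'); print(c)
cv2.imwrite('pics/w1.png',cv2.resize(im[:,:,::-1],(800,600),interpolation=cv2.INTER_CUBIC))
im,d=snap('top');im2,_=snap('scene')
np.set_printoptions(precision=4,suppress=True)
plan([455,325,200],68)
E
```

```text
{'intrinsics': array([[297.31863964,   0.        , 256.13087147],
       [  0.        , 297.31863964, 193.97746708],
       [  0.        ,   0.        ,   1.        ]]), 'R': array([[ 4.10153435e-01,  9.12016036e-01, -9.53265683e-04],
       [ 8.84210259e-01, -3.97392008e-01,  2.45462441e-01],
       [ 2.23486862e-01, -1.01520151e-01, -9.69405633e-01]]), 't': array([-485.48777647, -332.38119788,  394.95496241])}
  option 0 [-0.0002  0.     -0.0246] q6 now -0.56
  option 180 [0.0001 0.0002 2.0698] q6 now -0.56
at [466.2 324.5 302.7] tool x [-0.913  0.409 -0.   ] y [ 0.409  0.913 -0.   ] shift [ 0.052  -0.0205  0.5136] w 87.3 q [ 0.59  0.26  1.68 -0.    1.21 -0.56]
```

View pics/w1.png

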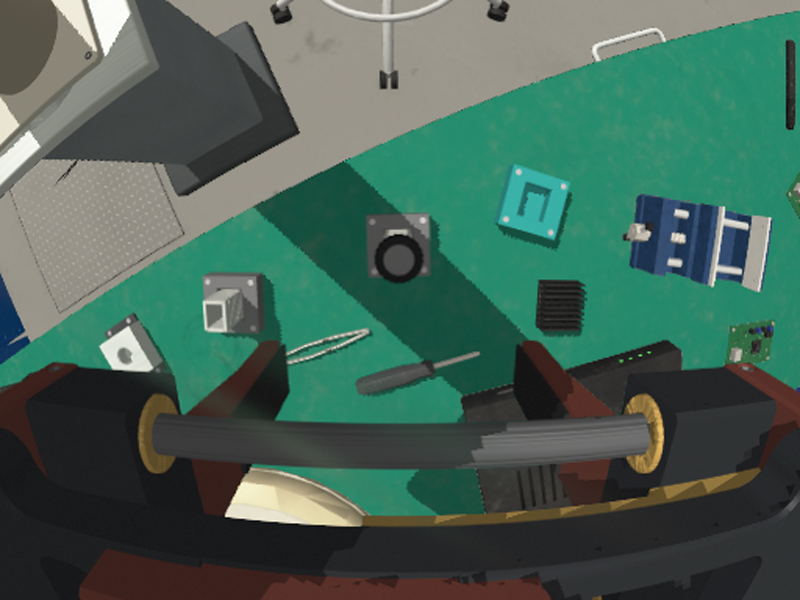

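The wrist view shows the cap at (398,257), just above the tall stand. The short cell's mouth is at (215,316) and the white holder at (125,352). The crop below should show which faces of the tall cell are frosted.

```bash
python3 - <<'E'
from h import *
im,*_=load('wrist'); a=cv2.resize(im[130:185,125:285,::-1],None,fx=5,fy=5,interpolation=cv2.INTER_CUBIC)
s=load('scene')[0]; s=cv2.resize(s[150:220,180:250,::-1],(300,300),interpolation=cv2.INTER_CUBIC)
o=np.zeros((600,800,3),np.uint8);o[:275]=a;o[290:590,:300]=s
cv2.imwrite('pics/c2.png',o)
E
```

```text
(no output)
```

View pics/c2.png

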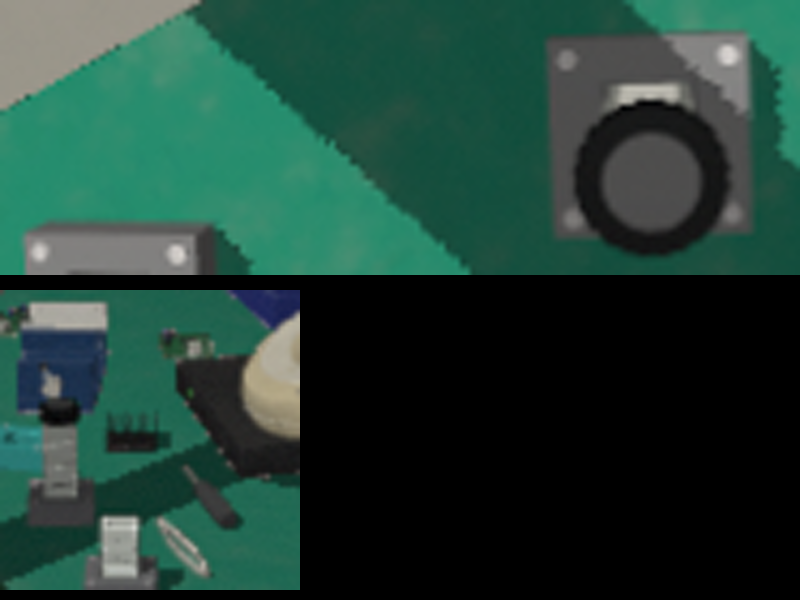

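```bash
cat >> h.py <<'E'
def wcloud():
    im,d,K,Rm,t=load('wrist'); v,u=np.mgrid[:384,:512]
    x=(u-K[0,2])/K[0,0];y=(v-K[1,2])/K[1,1];r=np.hypot(x,y)+1e-9
    k=np.tan(r)/r
    return (np.stack([x*k*d,y*k*d,d],-1)-t)@Rm
def pick(P,c,rad,z0,z1):
    q=P[(np.hypot(P[...,0]-c[0],P[...,1]-c[1])<rad)&(P[...,2]>z0)&(P[...,2]<z1)]
    q2=q[:,:2].astype(np.float32); return cv2.minEnclosingCircle(q2),cv2.minAreaRect(q2),len(q),np.median(q,0)
E
python3 - <<'E'
from h import *
P=wcloud()
print('cap',pick(P,(455,325),30,100,112));print('stand',pick(P,(455,325),48,16,27));print('holder',pick(P,(435,-13),45,19,28));print('stand s',pick(P,(436,143),48,16,27));print('mouth s',pick(P,(436,143),40,60,72))
E
```

```text
cap (((455.06402587890625, 325.9844665527344), 19.624975204467773), ((454.34539794921875, 326.8470153808594), (37.931087493896484, 36.9335823059082), 66.45478820800781), 756, array([454.16248471, 326.44634224, 106.46358502]))
stand (((454.1480712890625, 325.3514404296875), 42.185829162597656), ((453.8987121582031, 325.6143493652344), (60.382808685302734, 60.60238265991211), 67.968994140625), 815, array([440.56813882, 332.83107146,  21.29621643]))
holder (((435.1711120605469, -11.725436210632324), 38.690948486328125), ((433.56988525390625, -12.215137481689453), (56.21772766113281, 58.88327407836914), 0.8261727690696716), 561, array([428.40683021,  -3.5327482 ,  23.26500564]))
stand s (((436.9828796386719, 143.3206329345703), 42.221649169921875), ((436.79608154296875, 143.800537109375), (60.55910110473633, 61.86618423461914), 65.49510192871094), 794, array([432.96752694, 156.04536876,  21.33880238]))
mouth s (((437.0907897949219, 143.69900512695312), 18.209745407104492), ((436.76959228515625, 143.02835083007812), (24.6417179107666, 29.94105339050293), 64.4083251953125), 158, array([437.7268948 , 143.04525108,  64.36540736]))
```

```bash
python3 - <<'E'
from h import *
np.set_printoptions(precision=4,suppress=True)
plan([454.6,325.8,133],68)
E
```

```text
option 0 [-0.0002  0.     -0.0246] q6 now -0.56
  option 180 [0.0001 0.0002 2.0698] q6 now -0.56
at [466.2 324.5 302.7] tool x [-0.913  0.409 -0.   ] y [ 0.409  0.913 -0.   ] shift [ 0.0555 -0.0176  0.8486] w 87.3 q [ 0.59  0.26  1.68 -0.    1.21 -0.56]
```

>>> servo_tool([
  [0,0,-0.025,0.055,-0.0175,0.3,70],
  [0,0,-0.025,0.055,-0.0175,0.6,70],
  [0,0,-0.025,0.055,-0.0175,0.85,70],
  [0,0,-0.025,0.055,-0.0175,0.85,70],
  [0,0,-0.025,0.055,-0.0175,0.85,70],
  [0,0,-0.025,0.055,-0.0175,0.85,70],
])

```text
t: 4.75
ee_pos: [455.6, 328.0, 135.1]
orientation: [0.591, 3.082, 0.005]
ft_force: [0.2, -0.2, 0.6]
width: 70.3
grasp_force: 0.0
```

```bash
python3 - <<'E'
from h import *
np.set_printoptions(precision=4,suppress=True)
plan([454.6,325.8,93.5],68)
E
```

```text
option 0 [0.0024 0.0016 0.0034] q6 now -0.59
  option 180 [-0.0024  0.0037 -2.091 ] q6 now -0.59
at [455.6 328.  135.1] tool x [-0.929  0.37  -0.002] y [0.37  0.929 0.004] shift [ 0.0011 -0.0131  0.2082] w 70.3 q [ 0.6   0.45  1.84  0.    0.85 -0.59]
```

>>> servo_tool([
  [0,0,0,0.001,-0.005,0.1,60],
  [0,0,0,0.001,-0.005,0.2,60],
  [0,0,0,0.001,-0.005,0.205,60],
  [0,0,0,0.001,-0.005,0.205,60],
  [0,0,0,0.001,-0.005,0.205,60],
])

```text
t: 5.38
ee_pos: [454.3, 326.8, 93.0]
orientation: [0.591, 3.084, 0.002]
ft_force: [0.2, -0.1, -1.4]
width: 60.2
grasp_force: 0.0
```

>>> servo_tool([
  [0,0,0,0,0,0,46],
  [0,0,0,0,0,0,40],
  [0,0,0,0,0,0,32],
  [0,0,0,0,0,0,32],
  [0,0,0,0,0,0,32],
])

```text
t: 6.0
ee_pos: [453.7, 326.4, 91.8]
orientation: [0.591, 3.085, 0.0]
ft_force: [0.3, 0.9, 2.5]
width: 37.4
grasp_force: 30.0
```

>>> servo_tool([
  [0,0,0,0,0,-0.03,32],
  [0,0,0,0,0,-0.07,32],
  [0,0,0,0,0,-0.15,32],
  [0,0,0,0,0,-0.35,32],
  [0,0,0,0,0,-0.55,32],
  [0,0,0,0,0,-0.6,32],
  [0,0,0,0,0,-0.6,32],
])

```text
t: 6.88
ee_pos: [453.7, 326.4, 212.4]
orientation: [0.59, 3.085, 0.002]
ft_force: [-0.0, -0.9, -1.1]
width: 37.3
grasp_force: 30.0
```

```bash
python3 - <<'E'
from h import *
np.set_printoptions(precision=4,suppress=True)
im,d=snap('wrist'); snap('top');snap('scene')
o=np.zeros((600,800,3),np.uint8); o[:480,:640]=cv2.resize(im[60:240,100:340,::-1],(640,480),interpolation=cv2.INTER_CUBIC)
s=load('scene')[0][130:220,180:250,::-1]; o[420:600,660:800]=cv2.resize(s,(140,180),interpolation=cv2.INTER_CUBIC)
cv2.imwrite('pics/w2.png',o)
P=wcloud();print('mouth',pick(P,(454,325),30,84,96))
plan([434.5,-12.3,160],90)
E
```

```text
mouth (((453.8299255371094, 325.674560546875), 18.26313591003418), ((453.777099609375, 325.389892578125), (23.96318817138672, 29.458206176757812), 68.67894744873047), 366, array([455.1052, 324.8042,  89.9057]))
  option 0 [-0.0012 -0.0012 -0.2522] q6 now -0.59
  option 180 [-0.0017  0.0017  1.8422] q6 now -0.59
at [452.8 325.7 210.3] tool x [-0.929  0.369  0.001] y [ 0.369  0.929 -0.002] shift [-0.5395 -1.6037  0.2541] w 37.5 q [ 0.6   0.34  1.79 -0.    1.01 -0.59]
```

View pics/w2.png

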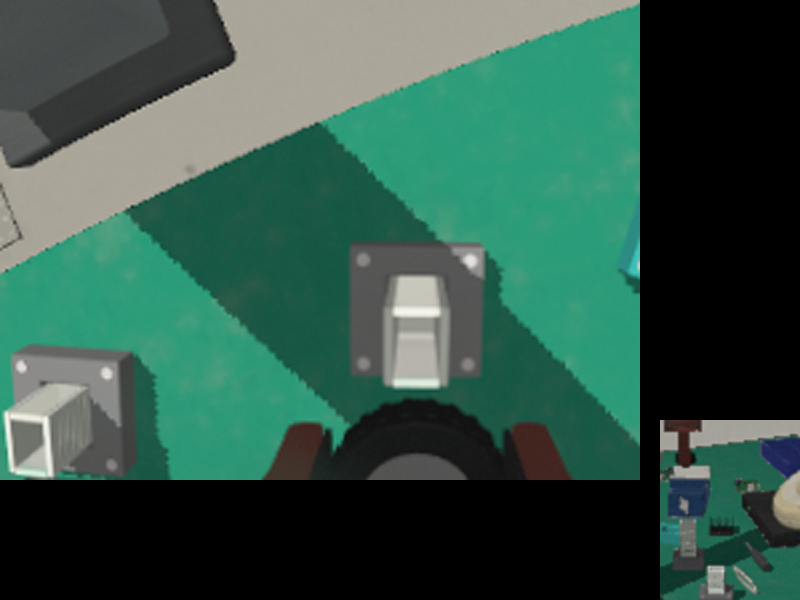

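The cap is off and held. The wrist view shows the open tall mouth at about (415,350). Its short 24 mm side lies along the tool's closing axis, so the frosted faces are on the finger sides. Next I carry the cap to the holder.

>>> servo_tool([
  [0,0,-0.25,-0.13,-0.915,0,32],
  [0,0,-0.25,-0.13,-0.915,0,32],
  [0,0,-0.25,-0.13,-0.915,0,32],
  [0,0,-0.25,-0.13,-0.915,0,32],
  [0,0,-0.25,-0.13,-0.915,0,32],
  [0,0,-0.25,-0.13,-0.915,0,32],
])

```text
t: 7.78
ee_pos: [410.5, 147.5, 211.4]
orientation: [-0.003, -3.141, -0.0]
ft_force: [-1.1, 1.0, -0.4]
width: 37.3
grasp_force: 30.0
```

>>> servo_tool([
  [0,0,0,-0.12,-0.79,0,32],
  [0,0,0,-0.12,-0.79,0.1,32],
  [0,0,0,-0.12,-0.79,0.25,32],
  [0,0,0,-0.12,-0.79,0.4,32],
  [0,0,0,-0.12,-0.79,0.5,32],
  [0,0,0,-0.12,-0.79,0.5,32],
  [0,0,0,-0.12,-0.79,0.5,32],
])

```text
t: 8.65
ee_pos: [434.3, -10.9, 112.1]
orientation: [0.003, 3.141, 0.0]
ft_force: [-0.1, -0.2, -0.1]
width: 37.4
grasp_force: 30.0
```

```bash
python3 - <<'E'
from h import *
np.set_printoptions(precision=4,suppress=True)
im,d=snap('wrist')
P=wcloud();print('holder',pick(P,(435,-13),42,19,28))
q=P[(np.hypot(P[...,0]-435,P[...,1]+13)<16)&(P[...,2]<19)&(P[...,2]>0)];print('hole',len(q),q.min(0),q.max(0)) if len(q) else 0
q=P[(np.hypot(P[...,0]-435,P[...,1]+13)<35)&(P[...,2]<140)&(P[...,2]>60)];print('cap',len(q),np.percentile(q,[2,50,98],axis=0))
plan([434.6,-12.5,30],90)
E
```

```text
holder (((434.4685974121094, -13.19184684753418), 38.603824615478516), ((434.44464111328125, -12.507732391357422), (55.15333938598633, 56.322731018066406), 2.876797676086426), 2621, array([424.0891, -13.1389,  23.2011]))
hole 401 [427.3594 -22.5942   5.0668] [444.8667  -2.2223  18.8652]
cap 4561 [[416.3986 -36.233  113.6531]
 [428.0411 -11.3486 126.5759]
 [446.5537  13.61   137.8819]]
  option 0 [-0.      0.0008 -0.0014] q6 now -1.62
  option 180 [0.0013 0.     2.0929] q6 now -1.62
at [434.5 -11.  112.3] tool x [-1.     0.002 -0.001] y [ 0.002  1.    -0.   ] shift [-0.0001 -0.0076  0.4117] w 37.6 q [-0.05  0.33  2.12  0.    0.69 -1.62]
```

>>> servo_tool([
  [0,0,0,0,-0.007,0.2,32],
  [0,0,0,0,-0.007,0.3,32],
  [0,0,0,0,-0.007,0.37,32],
  [0,0,0,0,-0.007,0.4,32],
  [0,0,0,0,-0.007,0.42,32],
  [0,0,0,0,-0.007,0.42,32],
  [0,0,0,0,-0.007,0.42,32],
])

```text
t: 9.57
ee_pos: [434.0, -12.9, 28.1]
orientation: [0.005, 3.141, -0.0]
ft_force: [0.1, -0.1, -0.0]
width: 37.0
grasp_force: 30.0
```

Lower another 1.5 mm, then release slowly.

>>> servo_tool([
  [0,0,0,0,0,0.007,32],
  [0,0,0,0,0,0.007,32],
])

```text
t: 9.82
ee_pos: [433.7, -12.9, 26.4]
orientation: [0.005, 3.141, -0.0]
ft_force: [0.6, -0.6, 0.3]
width: 37.5
grasp_force: 30.0
```

>>> servo_tool([
  [0,0,0,0,0,0,40],
  [0,0,0,0,0,0,46],
  [0,0,0,0,0,0,56],
  [0,0,0,0,0,-0.1,66],
  [0,0,0,0,0,-0.4,76],
  [0,0,0,0,0,-0.8,86],
  [0,0,0,0,0,-0.9,87],
  [0,0,0,0,0,-0.9,87],
])

```text
t: 10.82
ee_pos: [435.5, -13.0, 209.1]
orientation: [0.005, 3.135, -0.001]
ft_force: [-0.2, -0.3, 0.2]
width: 87.2
grasp_force: 0.0
```

```bash
python3 - <<'E'
from h import *
np.set_printoptions(precision=4,suppress=True)
im,d=snap('wrist')
P=wcloud();print('cap',pick(P,(435,-13),24,36,48));print('holder',pick(P,(435,-13),42,19,28))
q=P[(np.hypot(P[...,0]-435,P[...,1]+13)<24)&(P[...,2]<48)&(P[...,2]>36)]
A=np.c_[q[:,:2]-q[:,:2].mean(0),np.ones(len(q))];print('tilt',np.linalg.lstsq(A,q[:,2],rcond=None)[0])
cv2.imwrite('pics/w3.png',cv2.resize(im[60:240,136:376,::-1],(640,480)))
plan([454,325.5,220],68.2)
E
```

```text
cap (((434.48712158203125, -13.093732833862305), 19.170156478881836), ((433.91455078125, -13.096382141113281), (37.91639709472656, 36.0442008972168), 88.10114288330078), 822, array([433.9229, -12.5644,  39.3361]))
holder (((434.0041809082031, -12.687314987182617), 38.727088928222656), ((434.672607421875, -12.57281494140625), (55.68657302856445, 56.05388259887695), 3.313730239868164), 1276, array([428.5442, -11.3172,  23.287 ]))
tilt [-0.0052  0.0005 39.289 ]
  option 0 [0.0003 0.002  0.2514] q6 now -1.62
  option 180 [-0.0028  0.0004 -1.843 ] q6 now -1.62
at [434.2 -12.9 207.3] tool x [-1.     0.003 -0.003] y [ 0.003  1.    -0.   ] shift [-0.0934  1.6923 -0.0636] w 87.2 q [-0.06  0.16  2.05  0.    0.93 -1.62]
```

View pics/w3.png

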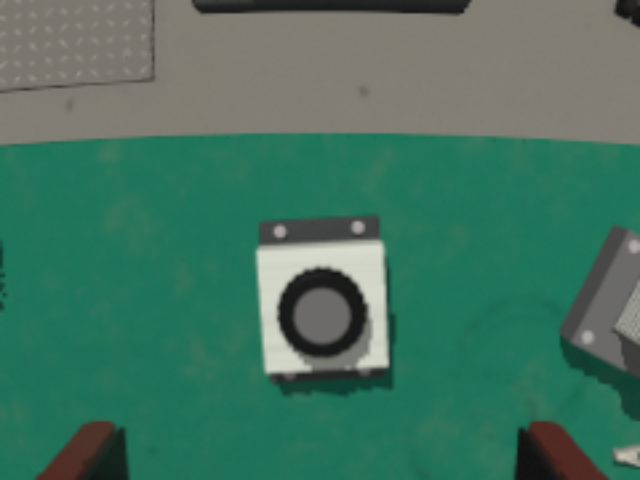

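The picture shows the cap centred and flat on the holder at about (322,312), and its top is measured level at z = 39-40 mm. Now back to the cell.

>>> servo_tool([
  [0,0,0,0.12,1.0,-0.05,87],
  [0,0,0,0.12,1.0,-0.05,87],
  [0,0,0,0.12,1.0,-0.05,87],
  [0,0,0,0.12,1.0,-0.05,87],
  [0,0,0,0.12,1.0,-0.05,87],
])

```text
t: 11.5
ee_pos: [409.4, 187.3, 214.9]
orientation: [-0.002, -3.139, 0.002]
ft_force: [-0.6, -0.3, -0.2]
width: 87.3
grasp_force: 0.0
```

>>> servo_tool([
  [0,0,0.251,-0.22,0.69,0,75],
  [0,0,0.251,-0.22,0.69,0,65],
  [0,0,0.251,-0.22,0.69,0.1,55],
  [0,0,0.251,-0.22,0.69,0.3,50],
  [0,0,0.251,-0.22,0.69,0.45,50],
  [0,0,0.251,-0.22,0.69,0.45,50],
  [0,0,0.251,-0.22,0.69,0.45,50],
])

```text
t: 12.38
ee_pos: [455.6, 324.1, 126.8]
orientation: [0.595, 3.084, 0.0]
ft_force: [-0.6, -0.0, -0.2]
width: 50.0
grasp_force: 0.0
```

```bash
python3 - <<'E'
from h import *
np.set_printoptions(precision=4,suppress=True)
plan([453.9,325.4,52],68.2)
E
```

```text
option 0 [ 0.0001  0.0001 -0.0005] q6 now -0.59
  option 180 [ 0.0002 -0.0001  2.0939] q6 now -0.59
at [455.6 324.1 126.8] tool x [-0.928  0.372 -0.   ] y [0.372 0.928 0.   ] shift [0.0102 0.0028 0.3741] w 50.0 q [ 0.6   0.46  1.84 -0.    0.84 -0.59]
```

>>> servo_tool([
  [0,0,0,0.01,0.003,0.12,50],
  [0,0,0,0.01,0.003,0.24,50],
  [0,0,0,0.01,0.003,0.34,50],
  [0,0,0,0.01,0.003,0.367,50],
  [0,0,0,0.01,0.003,0.367,50],
  [0,0,0,0.01,0.003,0.367,50],
])

```text
t: 13.12
ee_pos: [453.9, 326.7, 54.0]
orientation: [0.593, 3.084, 0.002]
ft_force: [-0.3, 0.5, 0.4]
width: 49.9
grasp_force: 0.0
```

>>> servo_tool([
  [0,0,0,0,0,0,34],
  [0,0,0,0,0,0,28],
  [0,0,0,0,0,0,25],
  [0,0,0,0,0,0,19],
  [0,0,0,0,0,0,19],
  [0,0,0,0,0,0,19],
])

```text
t: 13.88
ee_pos: [453.1, 326.4, 53.0]
orientation: [0.593, 3.085, 0.0]
ft_force: [-0.2, -0.3, 2.5]
width: 23.6
grasp_force: 30.0
```

>>> servo_tool([
  [0,0,0,0,0,-0.03,19],
  [0,0,0,0,0,-0.08,19],
  [0,0,0,0,0,-0.16,19],
  [0,0,0,0,0,-0.35,19],
  [0,0,0,0,0,-0.6,19],
  [0,0,0,0,0,-0.75,19],
  [0,0,0,0,0,-0.75,19],
])

```text
t: 14.75
ee_pos: [454.5, 327.3, 206.3]
orientation: [0.592, 3.081, 0.007]
ft_force: [0.9, -0.2, -1.7]
width: 24.0
grasp_force: 30.0
```

```bash
python3 - <<'E'
from h import *
np.set_printoptions(precision=4,suppress=True)
im,_=snap('wrist'); snap('scene')
P=wcloud();print('stand',pick(P,(454,325.5),48,16,27),'mouth?',pick(P,(454,325.5),30,225,255))
o=np.zeros((600,800,3),np.uint8); o[:480,:640]=cv2.resize(im[140:320,136:376,::-1],(640,480))
s=load('scene')[0][90:190,180:250,::-1]; o[400:600,660:800]=cv2.resize(s,(140,200),interpolation=cv2.INTER_CUBIC)
cv2.imwrite('pics/w4.png',o)
plan([453.9,325.4,200],68.2)
E
```

```text
stand (((453.93359375, 325.5541076660156), 42.17678451538086), ((453.7713623046875, 325.6053466796875), (60.39860534667969, 59.50052261352539), 67.4998550415039), 1701, array([448.1837, 328.6076,  21.2225])) mouth? (((443.8829040527344, 330.5815124511719), 21.996402740478516), ((451.2075500488281, 328.35064697265625), (43.863006591796875, 23.820934295654297), 72.81586456298828), 2557, array([443.3949, 331.5097, 242.2267]))
  option 0 [0.     0.     0.0005] q6 now -0.59
  option 180 [-0.      0.0001 -2.0939] q6 now -0.59
at [452.7 326.1 202.8] tool x [-0.929  0.371 -0.   ] y [0.371 0.929 0.   ] shift [-0.0067 -0.0011  0.0141] w 23.7 q [ 0.6   0.35  1.8   0.    1.   -0.59]
```

View pics/w4.png

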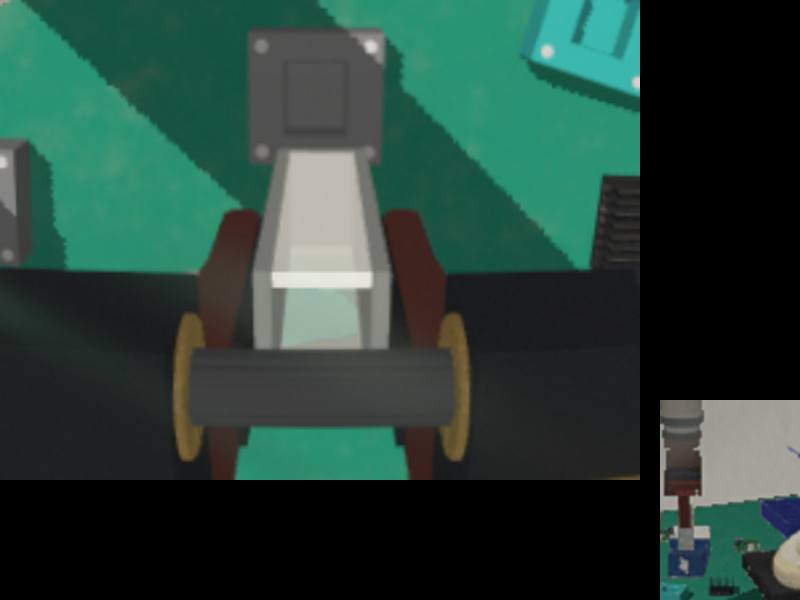

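The cell is held upright between the pads and its stand is empty. In the picture the mouth is at (320,275) and the frosted walls are against the fingers. I'll carry it in front of the magnifier towards the photometer.

>>> servo_tool([
  [0,0,-0.25,-0.1,-0.9,0,19],
  [0,0,-0.25,-0.1,-0.9,0,19],
  [0,0,-0.25,-0.1,-0.9,0,19],
  [0,0,-0.25,-0.1,-0.9,0,19],
  [0,0,-0.25,-0.1,-0.9,0,19],
  [0,0,-0.25,-0.1,-0.9,0,19],
])

```text
t: 15.6
ee_pos: [405.2, 152.6, 202.5]
orientation: [-0.006, -3.141, 0.0]
ft_force: [-0.1, 0.5, -1.6]
width: 23.8
grasp_force: 30.0
```

>>> servo_tool([
  [0,0,0,0,-0.2,0,19],
  [0,0,0,0,-0.4,0,19],
  [0,0,0,0,-0.6,0,19],
  [0,0,0,0,-0.8,0,19],
  [0,0,0,0,-1.0,0,19],
  [0,0,0,0,-1.0,0,19],
])

```text
t: 16.35
ee_pos: [404.7, -49.4, 202.7]
orientation: [0.011, 3.142, -0.0]
ft_force: [-0.1, 0.5, -0.7]
width: 24.0
grasp_force: 30.0
```

>>> servo_tool([
  [0,0,0,0,-0.2,0,19],
  [0,0,0,0,-0.4,0,19],
  [0,0,0,0,-0.6,0,19],
  [0,0,0,0,-0.8,0,19],
  [0,0,0,0,-1.0,0,19],
  [0,0,0,0,-1.0,0,19],
])

```text
t: 17.1
ee_pos: [404.2, -249.2, 202.6]
orientation: [0.009, 3.141, -0.0]
ft_force: [0.5, 1.0, -1.5]
width: 24.0
grasp_force: 30.0
```

```bash
python3 - <<'E'
from h import *
np.set_printoptions(precision=4,suppress=True)
plan([605.3,-311.8,203],100.3)
E
```

```text
option 0 [-0.0002  0.0003 -0.1238] q6 now -2.14
  option 180 [0.0004 0.0003 1.9706] q6 now -2.14
at [ 404.2 -249.2  202.6] tool x [-1.     0.006 -0.   ] y [ 0.006  1.    -0.   ] shift [-1.0071 -0.307  -0.0013] w 24.0 q [-0.58  0.23  1.97  0.    0.94 -2.14]
```

>>> servo_tool([
  [0,0,-0.124,-0.2,-0.06,0,19],
  [0,0,-0.124,-0.4,-0.12,0,19],
  [0,0,-0.124,-0.6,-0.18,0,19],
  [0,0,-0.124,-0.8,-0.24,0,19],
  [0,0,-0.124,-1.0,-0.305,0,19],
  [0,0,-0.124,-1.0,-0.305,0,19],
  [0,0,-0.124,-1.0,-0.305,0,19],
])

```text
t: 17.98
ee_pos: [602.3, -308.0, 201.9]
orientation: [0.287, -3.126, -0.002]
ft_force: [-0.4, -1.0, -0.5]
width: 24.1
grasp_force: 30.0
```

```bash
python3 - <<'E'
from h import *
np.set_printoptions(precision=4,suppress=True)
im,_=snap('wrist'); snap('scene')
P=wcloud()
def cc(P,z0,z1,name):
    m=((P[...,2]>z0)&(P[...,2]<z1)&(P[...,0]>480)&(P[...,0]<735)&(P[...,1]>-400)&(P[...,1]<-240)).astype(np.uint8)
    n,l,st,c=cv2.connectedComponentsWithStats(m)
    for i in range(1,n):
        if st[i,4]>60:print(name,st[i],cv2.minAreaRect(P[l==i][:,:2].astype(np.float32)))
cc(P,82,108,'housing');cc(P,11,21,'base')
P=cloud('scene');cc(P,82,108,'S housing');cc(P,8,21,'S base')
o=np.zeros((600,800,3),np.uint8); o[:384,:512]=im[:,:,::-1]
s=load('scene')[0][160:300,230:370,::-1]; o[320:600,520:800]=cv2.resize(s,(280,280),interpolation=cv2.INTER_CUBIC)
cv2.imwrite('pics/w5.png',o)
plan([605.3,-311.8,97],100.3)
E
```

```text
housing [ 229   82   44   67 2419] ((532.1121215820312, -326.422607421875), (60.8240966796875, 39.98762130737305), 10.257288932800293)
base [ 225   93   54  127 2412] ((579.5955200195312, -317.36248779296875), (154.17193603515625, 62.59447479248047), 10.961935043334961)
S housing [328 229  21  14 210] ((679.0379638671875, -301.35772705078125), (65.59888458251953, 44.760902404785156), 5.471848964691162)
S housing [290 246  22  13 188] ((533.65478515625, -331.1373596191406), (65.67359924316406, 37.25729751586914), 7.499557971954346)
S base [286 253  63  31 692] ((605.672607421875, -315.8359069824219), (210.968994140625, 70.24456787109375), 11.677556991577148)
  option 0 [ 0.0007 -0.0008  0.0014] q6 now -2.24
  option 180 [ 0.0013  0.0011 -2.093 ] q6 now -2.24
at [ 601.8 -308.8  202.6] tool x [-0.984 -0.181  0.001] y [-0.181  0.984  0.001] shift [-0.015  -0.0185  0.5278] w 24.3 q [-0.49  0.52  1.52  0.    1.1  -2.24]
```

View pics/w5.png

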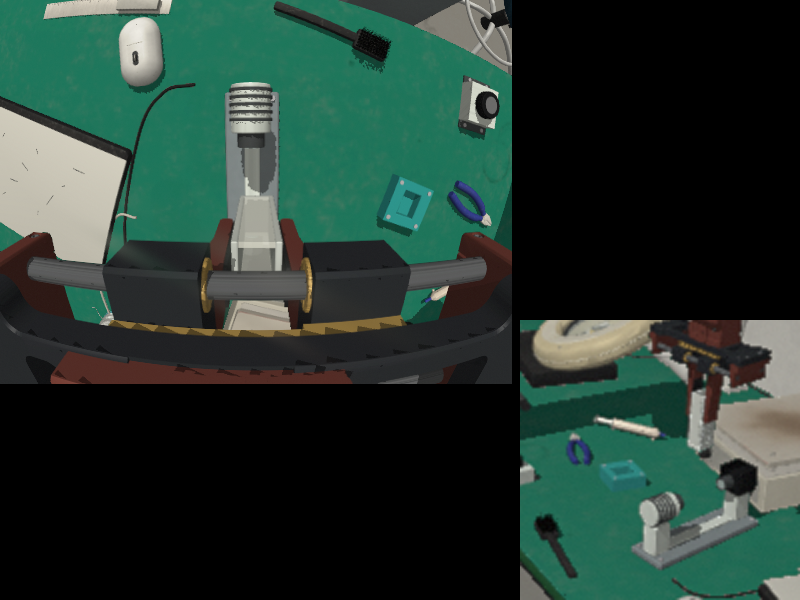

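The view shows the lamp at (250,105) directly in line with the held cell, and the seated cap in the holder at (485,103). The photometer measures about (605.3,-312) with yaw 10.3°, and the views agree.

>>> servo_tool([
  [0,0,0,-0.013,-0.018,0,19],
  [0,0,0,-0.013,-0.018,0,19],
  [0,0,0,-0.013,-0.018,0.1,19],
  [0,0,0,-0.013,-0.018,0.2,19],
  [0,0,0,-0.013,-0.018,0.3,19],
  [0,0,0,-0.013,-0.018,0.4,19],
  [0,0,0,-0.013,-0.018,0.48,19],
  [0,0,0,-0.013,-0.018,0.53,19],
  [0,0,0,-0.013,-0.018,0.53,19],
  [0,0,0,-0.013,-0.018,0.53,19],
])

```text
t: 19.32
ee_pos: [606.4, -313.5, 97.5]
orientation: [-0.284, 3.128, -0.001]
ft_force: [-0.1, 0.3, -0.5]
width: 24.1
grasp_force: 30.0
```

```bash
python3 - <<'E'
from h import *
np.set_printoptions(precision=4,suppress=True)
im,_=snap('wrist'); s,_=snap('scene'); t,_=snap('top')
plan([604.8,-312.1,96.6],100.3)
P=wcloud();q=P[(np.hypot(P[...,0]-605,P[...,1]+312)<20)&(P[...,2]>125)&(P[...,2]<140)];print('mouth',len(q),np.percentile(q,[1,50,99],axis=0),cv2.minAreaRect(q[:,:2].astype(np.float32)))
o=np.zeros((600,800,3),np.uint8); o[:480]=cv2.resize(s[190:280,270:390,::-1],(640,480),interpolation=cv2.INTER_CUBIC).repeat(1,0) if 0 else cv2.copyMakeBorder(cv2.resize(s[190:280,270:390,::-1],(640,480),interpolation=cv2.INTER_CUBIC),0,0,0,160,0)
cv2.imwrite('pics/s6.png',o)
E
```

```text
option 0 [-0.0006  0.0007  0.001 ] q6 now -2.25
  option 180 [-0.0011 -0.0009 -2.0934] q6 now -2.25
at [ 606.4 -313.5   97.7] tool x [-0.984 -0.18  -0.001] y [-0.18   0.984 -0.001] shift [0.0066 0.0083 0.0056] w 23.8 q [-0.49  0.65  1.56  0.    0.93 -2.25]
mouth 1459 [[ 590.631  -329.7621  125.2069]
 [ 594.1618 -314.4064  134.1635]
 [ 609.0212 -298.3197  139.4818]] ((600.8441772460938, -312.6292724609375), (19.19123649597168, 33.393245697021484), 10.979273796081543)
```

View pics/s6.png

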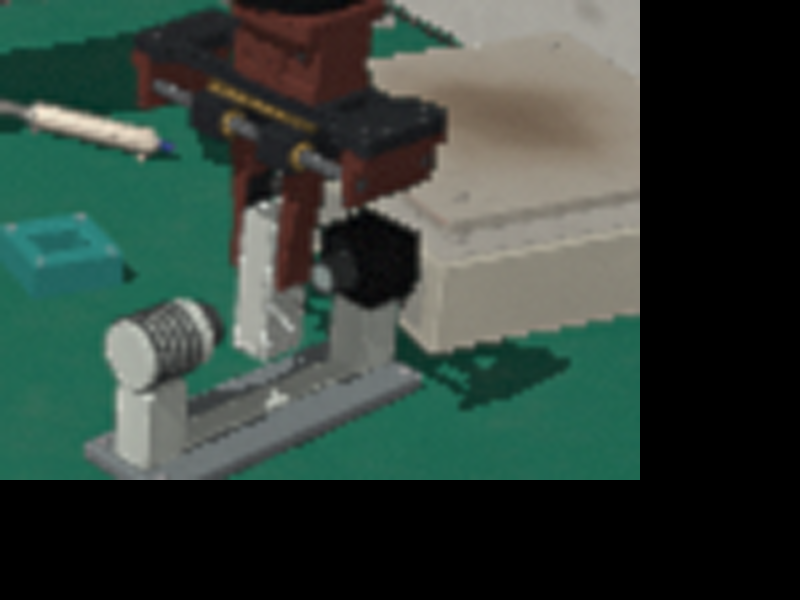

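The cell hangs between lamp and detector at about (265,290). I'll apply the small correction, let it settle and reread.

>>> servo_tool([
  [0,0,0.001,0.006,0.007,0.004,19],
  [0,0,0.001,0.006,0.007,0.004,19],
  [0,0,0.001,0.006,0.007,0.004,19],
  [0,0,0.001,0.006,0.007,0.004,19],
  [0,0,0.001,0.006,0.007,0.004,19],
  [0,0,0.001,0.006,0.007,0.004,19],
])

```text
t: 20.23
ee_pos: [604.5, -312.1, 96.0]
orientation: [0.282, -3.129, -0.0]
ft_force: [0.5, 0.6, -1.3]
width: 23.8
grasp_force: 30.0
```

```bash
python3 - <<'E'
from h import *
np.set_printoptions(precision=4,suppress=True)
for _ in range(3): snap('scene'); plan([604.8,-312.1,96.6])
P=cloud('scene')
q=P[(np.hypot(P[...,0]-605,P[...,1]+312)<26)&(P[...,2]>30)&(P[...,2]<75)];print(len(q),np.percentile(q,[1,50,99],axis=0))
E
```

```text
at [ 604.5 -312.1   96. ] tool x [-0.984 -0.179 -0.   ] y [-0.179  0.984  0.   ] shift [-0.0013 -0.0003 -0.0028] w 24.1 q [-0.49  0.65  1.57  0.    0.92 -2.24]
at [ 604.6 -312.1   96.1] tool x [-0.984 -0.179 -0.   ] y [-0.179  0.984 -0.   ] shift [-0.0012 -0.0002 -0.0026] w 23.8 q [-0.49  0.65  1.57  0.    0.92 -2.24]
at [ 604.5 -312.1   96.1] tool x [-0.984 -0.179 -0.   ] y [-0.179  0.984 -0.   ] shift [-0.0013 -0.0002 -0.0027] w 23.8 q [-0.49  0.65  1.57  0.    0.92 -2.24]
91 [[ 590.0495 -328.924    50.0167]
 [ 596.4723 -321.8809   63.3794]
 [ 623.6798 -302.0073   74.2933]]
```

```bash
python3 -c "
from workcell import ctrl
print(ctrl.close_job())"
```

```text
the job is handed in; nothing more can be done
None
```

The job is handed in: the cap sits flat in its holder, and the arm is holding the tall cell still and upright in the beam by its frosted faces, within about 1 mm of the target position I measured; no verdict came back.

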